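Seat the check source in the counter's drawer and start the count

TASK

Run the daily check of the sample counter: with the fingertips, push the loose yellow-faced check-source disc across the drawer's deck until it drops flat into the round well, then push the drawer fully home and press the green start button right down. Everything is only pushed: slide the disc gently, never pick it up, and leave the bottles, boxes and tape dispenser around it where they are.

Things in the scene. Friction and masses are not known exactly. Their poses are not given: they have to be found in the camera images.
- counter: Fixed bench counter for disc samples: white hood 200 mm front to back (x), 170 wide (y), 67 high, round detector tower on top up to 137 mm (47 mm radius, 54 at its foot). Origin: centre of its footprint, on the bench; +x to its back, +y to its left, yaw varies. Front face at x = -100 mm; its drawer slot leaves 8 mm above the drawer's deck, so a disc not down in the well cannot pass.
- drawer (a joint): Sample drawer, an aluminium plate sliding out along the counter's -x: 0 = fully home, positive (m) = out; it starts at 0.140 to 0.155 (the end). About 4 N of friction, stays where left, no latch. Flat deck 35 mm above the bench, 118 mm wide between side lips 2 mm high, from 115 mm in front of the well's centre to 72 mm behind it.
- well (a point): Centre of the mouth of the round well in the drawer's deck, at deck height (35 mm above the bench). The well is 54 mm across, 12 mm deep, flat-bottomed, black inside. Moves with the drawer; axes parallel to the counter's.
- drawer_front (a point): Centre of the outer face of the drawer's blue front panel, 25 mm above the bench, 124 mm in front of the well's centre. The panel is upright and flat, 150 mm wide, from 5 to 35 mm above the bench (level with the deck), facing the counter's -x; with the drawer home it stands 24 mm proud of the hood's front.
- start_button_top (a point): Centre of the top of the round green start button, 24 mm across, 88 mm above the bench, on the front right of the hood; it is pressed straight down.
- start_button (a joint): Travel of the start button: 0 = up, 0.005 m = fully down (about 4 N); it springs back by itself.
- source_disc: Loose check-source disc: steel puck 50 mm in diameter, 12 mm thick, 50 to 100 g, yellow and magenta rings on its upper face. Origin: centre of its underside. It starts flat on the drawer's deck, nearer the robot than the well, its centre 57 to 88 mm from the well's centre.
- water_bottle: clear glass bottle with blue screw cap, 58 mm across, 126 mm high, stands beside the counter; origin under its centre
- dropper: small amber dropper bottle with red rubber bulb, 36 mm across, 113 mm high, stands beside the counter; origin under its centre
- slide_carton: pale grey-blue carton, 62 x 100 x 30 mm (30 high), lies to the left of the drawer; origin under its centre
- tape: yellow hand tape dispenser, 104 x 33 x 72 mm, far left; origin under its centre
- tips_yellow: yellow pipette-tip box with clear lid, 123 x 104 x 58 mm, on the right; origin under its centre
- red_carton: red carton, 75 x 110 x 40 mm, near right; origin under its centre

How it is judged:
On the way, in this order (a step that is already met when the one before it is completed fails the run):
1. the disc lies flat down in the well while the drawer is still out (more than 100 mm) (horizontal distance between source_disc and well below 0.004 m and z of source_disc in the frame of well between -0.014 and -0.0105 m and angle between source_disc's own z axis and vertical below 0.05 rad and value of joint drawer above 0.1 m), for 0.2 s.
2. the drawer is fully home (within 3 mm) with the disc in its well (horizontal distance between source_disc and well below 0.004 m and z of source_disc in the frame of well between -0.014 and -0.0105 m and angle between source_disc's own z axis and vertical below 0.05 rad and value of joint drawer below 0.003 m), for 0.2 s.
3. the start button is pressed right down (more than 4 of its 5 mm) with the drawer home (value of joint start_button above 0.004 m and value of joint drawer below 0.003 m), for 0.05 s.
At the end, for the whole second after the job is handed in: The disc lies at rest and flat (within 0.05 rad) on the floor of the well, centred within 4 mm; the drawer is home within 3 mm; the start button has been pressed and is up again (all of step 2 and value of joint start_button below 0.001 m and linear speed of source_disc below 0.01 m/s); the robot touches nothing.
It fails at once if the disc is lifted or carried (more than 8 mm above the deck) or falls off the drawer (z of source_disc in the frame of well above 0.008 m or z of source_disc in the frame of well below -0.02 m).
It fails at once if the disc is squeezed or pressed hard (more than 30 N) (contact force between the fingers and source_disc above 30 N).
It fails at once if a bottle, box or the tape dispenser is displaced by more than 20 mm or tipped (distance of any of water_bottle, dropper, slide_carton, tape, tips_yellow, red_carton from where it was at the start of the episode above 0.02 m or angle between any of water_bottle, dropper, slide_carton, tape, tips_yellow, red_carton's own z axis and vertical above 0.3 rad).
It also fails if it takes over 64 s, if anything falls off the work surface, if the arm or the gripper's body presses on something with over 40 N, if the wrist force passes 120 N, or if a joint passes its speed limit or range.

ROBOT

A 6-joint arm with a two-finger parallel gripper is mounted at the origin on a cart in front of the work surface, level with it; the furniture and walls round the work are solid. World frame = base frame: x ahead of the robot, y to its left, z up, the work surface at z = 0. Lengths are in m, angles in rad, forces in N, time in s.
With the tool pointing down it reaches from about 0.3 to 1 m from the base axis. Payload 5.1 kg.
Tool frame: the origin (TCP) lies on the mounting face of the last link; the fingertips stand 190 mm ahead of it and the grasp point (between the pads) lies hold_point_z ahead of it (hold_point_z is the distance from the TCP to the grasp point, in m); y points along the fingers, x is the direction in which the jaws open and shut, and the axes are right-handed (so a half turn about y gives the same grasp; the last joint's range is limited). The gripper opens to 95 mm and grips with 3 to 60 N. Pads are 20 mm wide; open, the fingers measure 119 mm over their backs; the gripper's body (75 mm by 180 mm) begins 59 mm behind the grasp point.
Start: joints at [1.128, 0.124, 1.65, -0, 1.367, -0.083], TCP at [0.229, 0.608, 0.405] pointing down, gripper open.
Joint ranges: [-2.61, 2.61], [-1.02, 2.33], [0.03, 2.71], [-1.35, 4.49], [0.32, 2.68], [-2.91, 2.91]. Speed limits (rad/s): [2.57, 2.57, 3.14, 3.14, 3.14, 3.14].

INTERFACE

Orientations are given as a unit quaternion [x, y, z, w].
In Python, from plant import * gives the robot as it stands.
- The arm moves only by the shell command python3 -m jog 'ROWS' [FORCE]. ROWS is JSON, one flat list of numbers, 5 for each row, row after row: the shift along the tool's x, y, z in mm, then the turn about the tool's y in degrees, then the opening, from 0 (shut) to 1 (fully open). In form: [dx, dy, dz, roll, grip, dx, dy, dz, roll, grip, ...]. A call has 1 to 20 rows; each row shifts and turns the pose as measured when the row begins, along the tool's axes as they then stand; what a row does not reach is not made up. A row lasts 1/12 s, in which the tool goes at most 41.7 mm and 7.16 degrees, less where a joint would pass 70% of its speed; a pose out of reach is approached as far as the arm can. A call with a gripper value outside its range is refused whole. The fingers move at their own pace and stop on an object; FORCE is the grip in N (left out, the last holds). Time passes only in rows, so rows that do not move let the fingers close. It gives the time, the measured TCP pose, the force and the opening at its end, in the units of the state.
- read_state(): the state, without advancing time (a new reading comes with each control period).
- camera(name): name is "scene" or "side" or "wrist"; returns a dict with "pixels" (480x640x3 uint8, blue, green, red), "camera_matrix" (3x3 intrinsics, pixels), "R" (3x3) and "t" (3): a world point X has camera coordinates R X + t. Camera axes: x right, y down, z forward; pixel columns grow to the right and rows downward; lengths in m; the calibration is good to about 2 mm. A picture is of the moment at which its call begins. There is no depth.
- close_job(): hands the job in, once; it reports no verdict.
The state is a dict: "time_s": time; "qpos": joint angles; "qvel": joint speeds; "tau": joint torques, N m; "tool_pos": TCP position; "eef_rot": TCP orientation; "contact_force": force on the tool from outside, world axes, zero at the start; "wrist_torque": the same for the moment, N m; "finger_gap": finger opening in m.
Only numpy, scipy, OpenCV 4.12 (cv2) and the standard library are available. Lean on these libraries where they do the work, as an engineer would, in place of code of your own. Each camera call takes 0.05 s, during which the arm holds its last target. There are 200 camera calls.

## Working session

There is one attempt and no reset: what is moved stays moved. The work goes in short steps, Python scripts to look and compute and a shell command to move; the robot and the scene stay as the last step left them, time stands still between calls to the robot, and variables do not carry over. Pictures are saved under pics/ and viewed, about 8 in all and at most 12, crops included, and the job is handed in when it is done.

```bash
mkdir -p pics; ls
python3 - <<'E'
from plant import *
import cv2
s=read_state();print(s); print(hold_point_z if 'hold_point_z' in globals() else '')
a=camera("scene");b=camera("side")
cv2.imwrite("pics/scene1.png",a["pixels"]);cv2.imwrite("pics/side1.png",b["pixels"])
for c in(a,b):print(c["camera_matrix"],c["R"],c["t"])
E
```

```text
pics
{'time_s': 0.0, 'qpos': array([ 1.12839016e+00,  1.24515234e-01,  1.65165535e+00, -1.60408518e-05,
        1.36750904e+00, -8.26149520e-02]), 'qvel': array([-0.00126987,  0.00079326, -0.00140597, -0.00026812,  0.00108371,
        0.00078252]), 'tau': array([ 1.25812830e-04, -4.17589831e+01, -3.59943080e+01,  7.74441613e-02,
        4.88443743e-02, -1.67447615e-04]), 'tool_pos': array([0.22878398, 0.60814473, 0.40349112]), 'eef_rot': array([ 0.58176693,  0.40183199, -0.40310497, -0.58102037]), 'contact_force': array([-0.21157757, -0.96179719,  0.09263417]), 'wrist_torque': array([-0.03396452,  0.02176473,  0.06363098]), 'finger_gap': 0.09480404018437863}
0.1713
[[470.08784401   0.         317.19756323]
 [  0.         470.08784401 237.78380729]
 [  0.           0.           1.        ]] [[-0.9071283  -0.42037589 -0.02005891]
 [-0.25814991  0.59343832 -0.76235791]
 [ 0.33238061 -0.68637823 -0.64684469]] [0.51388059 0.25049774 1.29998241]
[[488.13306385   0.         328.52375378]
 [  0.         488.13306385 242.32053606]
 [  0.           0.           1.        ]] [[-9.98868854e-01  4.15643158e-02  2.30959093e-02]
 [-1.32306057e-04  4.83285902e-01 -8.75462574e-01]
 [-4.75499303e-02 -8.74475354e-01 -4.82733736e-01]] [0.58733099 0.09619265 1.35199572]
```

View pics/scene1.png

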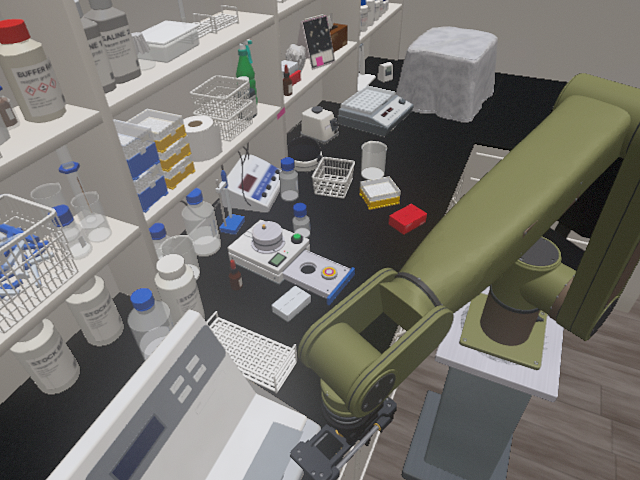

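View pics/side1.png

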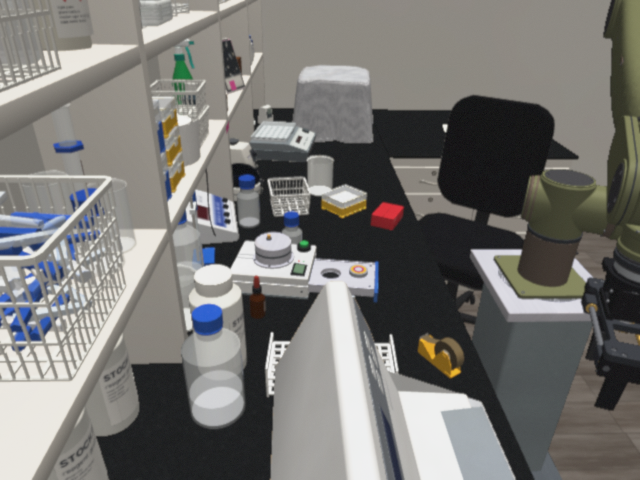

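The scene view shows the hood near (268,248), the green button at (297,238), the black well at (308,268), the disc at (328,271) and the blue panel at about (340,285). In the side view they are at: button (304,245), well (331,273), disc (358,269).

```bash
cat > h.py <<'E'
from plant import *
import cv2, numpy as np
def ray(c,uv,z):
    p=cv2.undistortPoints(np.array([[uv]],float),c["camera_matrix"],None)[0,0]
    d=c["R"].T@np.array([p[0],p[1],1]);o=-c["R"].T@c["t"]
    return o+d*(z-o[2])/d[2]
def proj(c,X):
    q=c["camera_matrix"]@(c["R"]@np.array(X,float)+c["t"]);return q[:2]/q[2]
def blobs(m,n=15):
    k,_,st,ce=cv2.connectedComponentsWithStats(m.astype(np.uint8))
    return sorted([(int(st[i,4]),*[round(float(v),1) for v in ce[i]],*map(int,st[i,:4])) for i in range(1,k) if st[i,4]>=n],reverse=True)
def axes():
    from scipy.spatial.transform import Rotation as Ro
    s=read_state();return s,Ro.from_quat(s["eef_rot"]).as_matrix()
E
python3 - <<'E'
from h import *
rois=dict(scene=(225,215,365,310),side=(225,225,390,310))
for n in("scene","side"):
    c=camera(n);x0,y0,x1,y1=rois[n];im=c["pixels"][y0:y1,x0:x1]
    h=cv2.cvtColor(im,cv2.COLOR_BGR2HSV);H,S,V=cv2.split(h)
    off=lambda b:[(q[0],q[1]+x0,q[2]+y0,q[3]+x0,q[4]+y0,q[5],q[6]) for q in b]
    for nm,m,z in(("green",(H>45)&(H<80)&(S>120)&(V>60),.086),("well",(V<50),.035),("disc",((H>20)&(H<35)|(H>140)&(H<175))&(S>90),.047),("blue",(H>100)&(H<125)&(S>120)&(V>60),.025)):
        for b in off(blobs(m))[:4]:print(n,nm,b,ray(c,b[1:3],z).round(4))
    cv2.imwrite(f"pics/{n}_crop.png",cv2.resize(im,None,fx=5,fy=5,interpolation=cv2.INTER_CUBIC))
E
```

```text
scene green (29, 296.4, 236.1, 293, 234, 8, 5) [ 0.6539 -0.0362  0.086 ]
scene well (750, 356.8, 243.0, 341, 215, 24, 79) [ 0.4867 -0.1368  0.035 ]
scene well (22, 343.6, 264.2, 335, 261, 16, 7) [ 0.4879 -0.0269  0.035 ]
scene disc (55, 328.8, 271.2, 323, 267, 13, 9) [0.5124 0.0311 0.047 ]
scene blue (231, 233.1, 222.7, 225, 215, 19, 19) [ 0.9255 -0.0763  0.025 ]
scene blue (214, 340.6, 285.3, 327, 267, 28, 38) [0.4651 0.0513 0.025 ]
scene blue (16, 299.8, 215.5, 295, 215, 10, 2) [ 0.7294 -0.2059  0.025 ]
side green (51, 304.0, 243.2, 300, 240, 9, 7) [ 0.6544 -0.0382  0.086 ]
side well (3483, 355.5, 252.2, 299, 225, 91, 85) [ 0.5093 -0.0778  0.035 ]
side well (663, 246.1, 239.5, 225, 225, 59, 42) [ 0.8241 -0.1525  0.035 ]
side well (576, 288.8, 302.9, 264, 293, 53, 17) [0.6901 0.1625 0.035 ]
side well (199, 251.1, 303.7, 243, 295, 20, 15) [0.7789 0.1648 0.035 ]
side blue (150, 376.3, 281.9, 373, 261, 6, 41) [0.4669 0.0588 0.025 ]
side blue (21, 290.7, 225.3, 284, 225, 14, 2) [ 0.6969 -0.2645  0.025 ]
```

View pics/scene_crop.png

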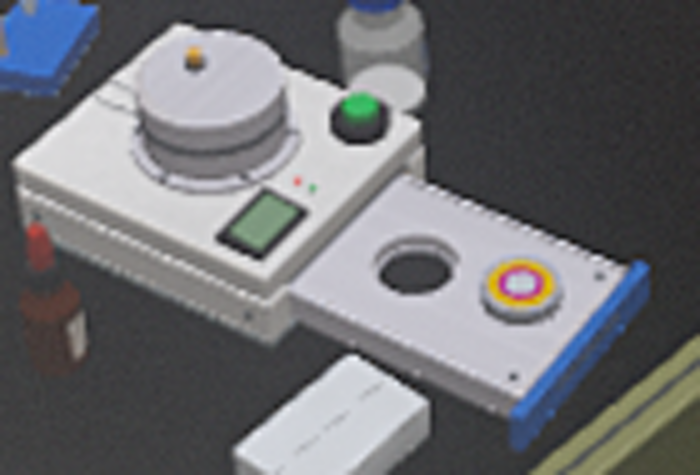

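Run:
```python
from h import *
c=camera("scene")
f=lambda u,v,z:ray(c,(225+u/5-.4,215+v/5-.4),z)
L,R=f(512,405,.035),f(645,262,.035);w=f(417,265,.035);d=f(521,284,.047)
cx=np.array([(L-R)[1],-(L-R)[0]]);cx/=np.hypot(*cx)
# left deck/hood edge alt: 
print("L",L,"R",R,np.hypot(*(L-R)[:2]),"well",w,"disc",d,"cx",cx,np.degrees(np.arctan2(cx[1],cx[0])))
print("d-w",d-w)
b=np.array([.654,-.037]);print("button rel well in counter axes",(b-w[:2])@cx,(b-w[:2])@[-cx[1],cx[0]])
print("panel->well", (w-(L+R)/2)[:2]@cx)
s,A=axes()
print(A.round(3))
t=d[:2]-.085*cx
print("target",t,"move tool x,z:",(A.T@np.append(t-s["tool_pos"][:2],0)).round(4))
print("tool z yaw",np.degrees(np.arctan2(A[1,2],A[0,2])))
```

```text
L [0.48162503 0.11404412 0.035     ] R [ 0.45495726 -0.02764077  0.035     ] 0.14417272751659235 well [0.58253141 0.03118483 0.035     ] disc [0.51209502 0.03189073 0.047     ] cx [ 0.98274399 -0.18497095] -10.659438615687503
d-w [-0.07043639  0.00070589  0.012     ]
button rel well in counter axes 0.08284753602867259 -0.05378862455017555
panel->well 0.11449170491900018
[[ 0.352 -0.    -0.936]
 [ 0.936 -0.001  0.352]
 [-0.001 -1.     0.   ]]
target [0.42856178 0.04761326] move tool x,z: [-4.544e-01  4.000e-04 -3.843e-01]
tool z yaw 159.38282552409757
```

```bash
python3 -m jog '[-30,0,-25,0,0.32,-30,0,-25,0,0.32,-30,0,-25,0,0.32,-30,0,-25,0,0.32,-30,0,-25,0,0.32,-30,0,-25,0,0.32,-30,0,-25,0,0.32,-30,0,-25,0,0.32,-30,0,-25,0,0.32,-30,0,-25,0,0.32,-30,0,-25,0,0.32,-30,0,-25,0,0.32,-30,0,-25,0,0.32,-30,0,-25,0,0.32,-30,0,-25,-5,0.32,0,0,0,-5,0.32,0,0,0,0,0.32]' 10
python3 - <<'E'
from h import *
c=camera("wrist");cv2.imwrite("pics/w1.png",c["pixels"])
s,A=axes();print(A.round(3),s["contact_force"])
for X in([.512,.032,.047],[.5825,.031,.035],[.654,-.037,.088]):print(proj(c,X).round(0))
E
```

```text
time_s: 1.67
tool_pos: [0.4267, 0.0305, 0.4027]
eef_rot: [0.544, 0.456, -0.454, -0.539]
contact_force: [-0.5, 1.1, -0.1]
finger_gap: 0.0304
[[ 0.175  0.007 -0.985]
 [ 0.985 -0.004  0.175]
 [-0.003 -1.    -0.007]] [-0.29107817 -0.4093414  -0.13373275]
[335. 302.]
[344. 354.]
[294. 452.]
```

View pics/w1.png

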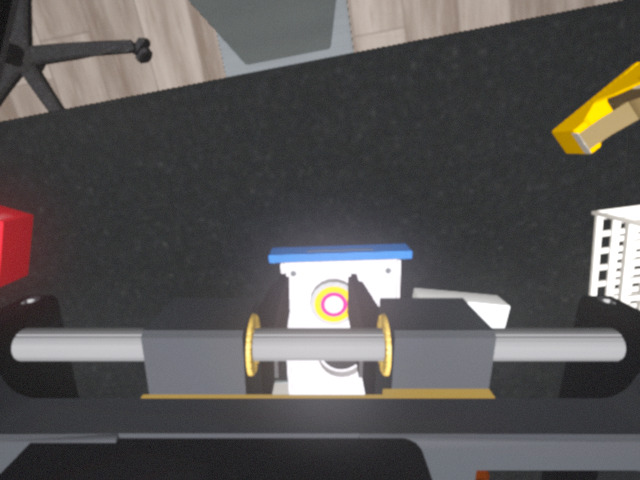

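The wrist view shows the disc at (333,302), the blue panel from (270,254) to (412,250), and the well half hidden by the gripper at (340,362). I'll back off so both are clear.

```bash
python3 -m jog '[4,0,35,0,0.32,4,0,35,0,0.32,4,0,35,0,0.32,0,0,0,0,0.32]'
cat > m.py <<'E'
from h import *
import sys
c=camera("wrist");im=c["pixels"];cv2.imwrite("pics/%s.png"%sys.argv[1],im)
s,A=axes()
H,S,V=cv2.split(cv2.cvtColor(im,cv2.COLOR_BGR2HSV))
m=(H>100)&(H<125)&(S>150)&(V>60)
b=blobs(m,200);print(b[:2])
k,l,st,ce=cv2.connectedComponentsWithStats(m.astype(np.uint8));i=1+np.argmax(st[1:,4])
pts=np.argwhere(l==i)[:,::-1].astype(np.float32);r=cv2.minAreaRect(pts);bx=cv2.boxPoints(r)
bx=bx[np.argsort(bx[:,0])];e=[ (bx[0]+bx[1])/2,(bx[2]+bx[3])/2]
P=[ray(c,x,.03) for x in e];v=P[1]-P[0];print("panel mid",((P[0]+P[1])/2).round(4),"len",np.hypot(*v[:2]).round(4),"cx yaw",np.degrees(np.arctan2(v[1],v[0])).round(2)-90)
x,y,w,h=cv2.boundingRect(pts.astype(np.int32))
m=np.zeros(im.shape[:2],bool);m[y:y+200,x:x+w]=1
dm=blobs(((H>20)&(H<35)|(H>140)&(H<175))&(S>90)&m,30)
for q in dm[:3]:print("disc",q,ray(c,(q[3]+q[5]/2-.5,q[4]+q[6]/2-.5),.047).round(4))
for q in blobs((V<70)&m,60)[:4]:print("dark",q,ray(c,(q[3]+q[5]/2-.5,q[4]+q[6]/2-.5),.035).round(4))
print(s["tool_pos"].round(4),"tool -z yaw",np.degrees(np.arctan2(-A[1,2],-A[0,2])).round(2))
E
python3 m.py w2
```

```text
time_s: 2.05
tool_pos: [0.3231, 0.0638, 0.3997]
eef_rot: [0.544, 0.451, -0.453, -0.543]
contact_force: [1.4, 0.1, 0.1]
finger_gap: 0.031
[]Traceback (most recent call last):
  File "m.py", line 8, in <module>
    k,l,st,ce=cv2.connectedComponentsWithStats(m.astype(np.uint8));i=1+np.argmax(st[1:,4])
                                                                       ~~~~~~~~~^^^^^^^^^^
    return _wrapfunc(a, 'argmax', axis=axis, out=out, **kwds)
    return bound(*args, **kwds)
ValueError: attempt to get argmax of an empty sequence
```

View pics/w2.png

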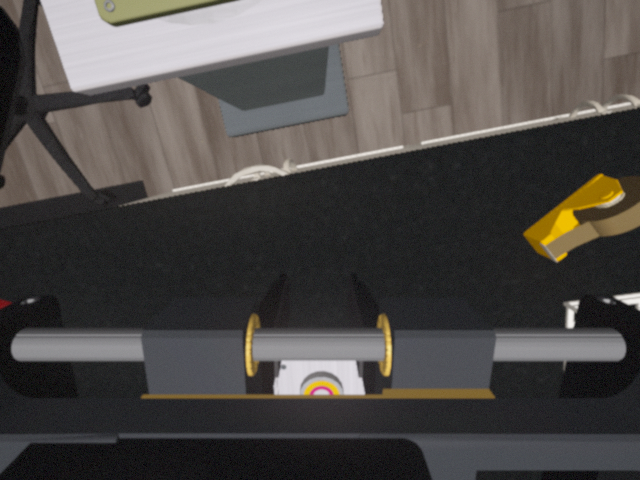

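That was the wrong way: the gripper now hides the deck (disc at (320,390)). The camera sees the robot side, so I'll move forward past the well.

```bash
python3 -m jog '[-2,0,-40,0,0.32,-2,0,-40,0,0.32,-2,0,-40,0,0.32,-2,0,-40,0,0.32,-2,0,-40,0,0.32,-2,0,-20,0,0.32,0,0,0,0,0.32]'
python3 m.py w3
```

```text
time_s: 2.68
tool_pos: [0.5483, 0.0165, 0.4028]
eef_rot: [0.547, 0.457, -0.45, -0.538]
contact_force: [-0.4, -0.0, -0.7]
finger_gap: 0.0306
[(1499, 334.0, 129.1, 253, 121, 161, 18)]
panel mid [0.4671 0.0454 0.03  ] len 0.1531 cx yaw -8.400000000000006
disc (982, 326.3, 182.0, 305, 161, 43, 43) [0.5129 0.0302 0.047 ]
dark (3890, 265.1, 243.6, 253, 134, 36, 187) [ 0.5488 -0.0331  0.035 ]
dark (1767, 405.9, 209.0, 398, 132, 16, 154) [0.5544 0.1042 0.035 ]
dark (1612, 376.6, 305.5, 349, 275, 65, 46) [0.6466 0.0674 0.035 ]
dark (533, 306.8, 122.7, 253, 121, 152, 8) [0.462  0.0418 0.035 ]
[0.547  0.0169 0.4024] tool -z yaw -10.23
```

View pics/w3.png

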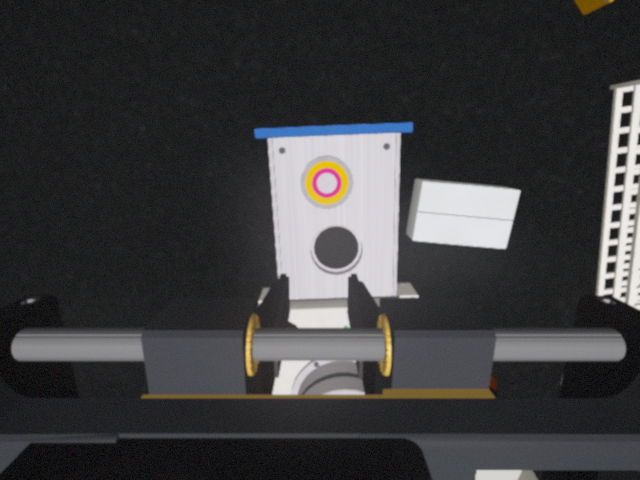

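The view now shows everything: panel (255–412, 130), disc at (327,182), and the well mouth about (336,248), with the deck clear between them. I'll fit the mouth and disc circles.

```bash
cat > n.py <<'E'
from h import *
import sys
def meas(tag):
    c=camera("wrist");im=c["pixels"];cv2.imwrite(f"pics/{tag}.png",im);return c,im
if __name__=="__main__":
    c,im=meas("w4");g=cv2.cvtColor(im,cv2.COLOR_BGR2GRAY)
    roi=g[215:285,295:380]
    print("deck",np.median(roi))
    for row in(240,248,256):print(row,g[row,300:372:2])
    for col in(330,336,342):print(col,g[212:284:2,col])
    for T in(60,):
        b=blobs(roi<T,200)[0];uv=(295+b[3]+b[5]/2-.5,215+b[4]+b[6]/2-.5);print("floor",b[5:],uv,ray(c,uv,.023).round(4))
    ci=cv2.HoughCircles(cv2.GaussianBlur(g[140:285,290:385],(3,3),0),cv2.HOUGH_GRADIENT,1,40,param1=120,param2=15,minRadius=23,maxRadius=31)
    for x,y,r in ci[0]:print("circ",x+290,y+140,r,ray(c,(x+290,y+140),.035).round(4),ray(c,(x+290,y+140),.047).round(4))
    s,A=axes();print(s["tool_pos"].round(4))
E
python3 n.py
```

```text
deck 213.0
240 [213 214 216 216 215 216 210 206 142  82  82  81  82  82  82  79  82  84
  80  79  83  83  81  78  81  83  78  87 176 214 216 217 215 215 215 215]
248 [214 212 216 216 214 207 208 128  78  79  81  81  82  80  81  81  80  81
  80  82  79  80  81  79  80  80  82  79  88 177 203 201 215 215 214 215]
256 [213 213 214 215 213 195 194 189  91  82  81  81  80  77  80  81  80  79
  79  80  79  81  80  78  82  83  80  84 145 205 167 207 215 215 215 214]
330 [215 216 216 215 215 216 216 213 173  91  80  82  83  81  79  80  78  81
  81  80  76  80  81  79  80  81  82  80  90 185 184 141 198 216 216 217]
336 [214 215 214 214 214 215 214 204 136  83  83  81  83  83  80  80  82  81
  80  80  76  78  79  83  78  79  79  77  83 161 202 145 180 212 213 214]
342 [216 217 216 216 215 215 214 210 176  91  81  80  80  76  83  79  81  79
  80  81  81  83  81  82  78  75  80  78 105 196 178 149 197 212 212 213]Traceback (most recent call last):
  File "n.py", line 12, in <module>
    b=blobs(roi<T,200)[0];uv=(295+b[3]+b[5]/2-.5,215+b[4]+b[6]/2-.5);print("floor",b[5:],uv,ray(c,uv,.023).round(4))
      ~~~~~~~~~~~~~~~~^^^
IndexError: list index out of range
```

Run:
```python
from h import *
c,im=camera("wrist"),cv2.imread("pics/w4.png")
print("cam",(-c["R"].T@c["t"]).round(3),"axis",c["R"][2].round(3))
for uv in((336.5,251.5),(336,248)):print(uv,ray(c,uv,.035).round(4),ray(c,uv,.023).round(4))
for uv in((336,227),(336,275),(311,248),(362,248)):print(uv,ray(c,uv,.035).round(4))
o=im.copy()[110:290,240:430]
def circ(x,y,z,r,col):
    p=[proj(c,[x+r*np.cos(t),y+r*np.sin(t),z])-[240,110] for t in np.linspace(0,6.28,60)]
    return np.int32(np.round(np.array(p)*4+1.5)),col
o=cv2.resize(o,None,fx=4,fy=4,interpolation=cv2.INTER_CUBIC)
for x,y,z,r,col in((.588,.0265,.035,.027,(0,0,255)),(.588,.0265,.023,.027,(0,160,0)),(.5129,.0302,.047,.025,(255,0,0))):
    p,_=circ(x,y,z,r,col);cv2.polylines(o,[p],True,col,1)
cv2.imwrite("pics/ov.png",o[:600])
```

```text
cam [0.474 0.03  0.381] axis [ 0.272 -0.048 -0.961]
(336.5, 251.5) [0.583  0.0296 0.035 ] [0.5868 0.0296 0.023 ]
(336, 248) [0.5791 0.0297 0.035 ] [0.5828 0.0297 0.023 ]
(336, 227) [0.5572 0.0334 0.035 ]
(336, 275) [0.6086 0.0248 0.035 ]
(311, 248) [0.5745 0.0043 0.035 ]
(362, 248) [0.584  0.0562 0.035 ]
```

View pics/ov.png

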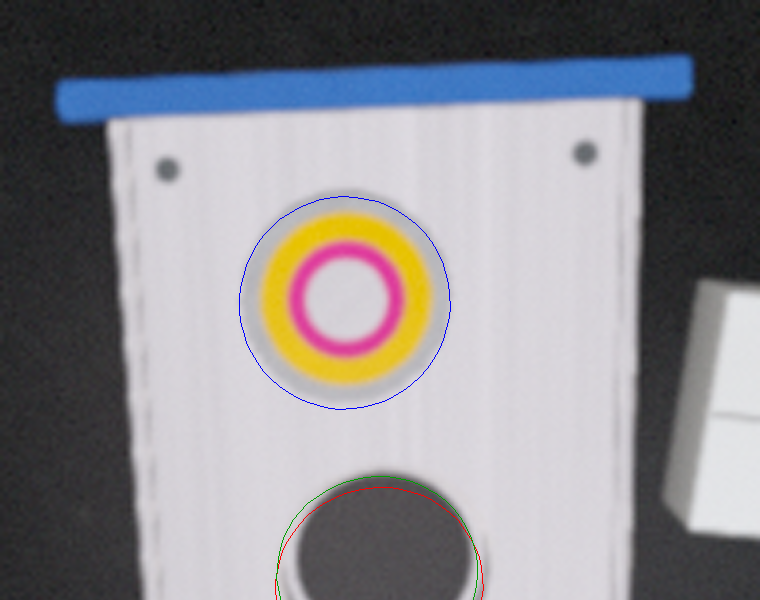

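Disc is at about (0.512, 0.0305) and the well at (0.5835, 0.030), so the push direction is nearly world +x. I'll place the fingers (30 mm gap, as a cradle) behind the disc.

```bash
python3 -m jog '[0,0,0,-4.5,0.32,0,0,0,-4.5,0.32,5,0,30,0,0.32,5,0,30,0,0.32,2,0,27,0,0.32,0,30,0,0,0.32,0,30,0,0,0.32,0,30,0,0,0.32,0,30,0,0,0.32,0,22,0,0,0.32,0,0,0,0,0.32]'
python3 - <<'E'
from h import *
s,A=axes();print(s["tool_pos"].round(4),"yaw",np.degrees(np.arctan2(-A[1,2],-A[0,2])).round(2),A[:,1].round(3))
E
```

```text
time_s: 3.75
tool_pos: [0.4428, 0.0383, 0.2583]
eef_rot: [0.509, 0.505, -0.492, -0.494]
contact_force: [-0.8, -0.6, 0.2]
finger_gap: 0.0302
[0.4428 0.0383 0.2583] yaw -0.34 [ 0.027 -0.001 -1.   ]
```

```bash
python3 -m jog '[-7,14,0,0,0.32,0,13,-8,0,0.32,0,0,0,0,0.32,0,0,0,0,0.32]'
python3 - <<'E'
from h import *
s,A=axes();t=s["tool_pos"]+.19*A[:,1];print("tip",t.round(4),"yaw",np.degrees(np.arctan2(-A[1,2],-A[0,2])).round(2),A[:,1].round(3))
c=camera("scene");im=c["pixels"][215:315,225:375];cv2.imwrite("pics/s2.png",cv2.resize(im,None,fx=5,fy=5,interpolation=cv2.INTER_CUBIC))
E
```

```text
time_s: 4.08
tool_pos: [0.4485, 0.033, 0.2338]
eef_rot: [0.508, 0.506, -0.492, -0.493]
contact_force: [-0.1, -0.4, 0.5]
finger_gap: 0.0306
tip [0.454  0.0327 0.0438] yaw -0.2 [ 0.029 -0.001 -1.   ]
```

View pics/s2.png

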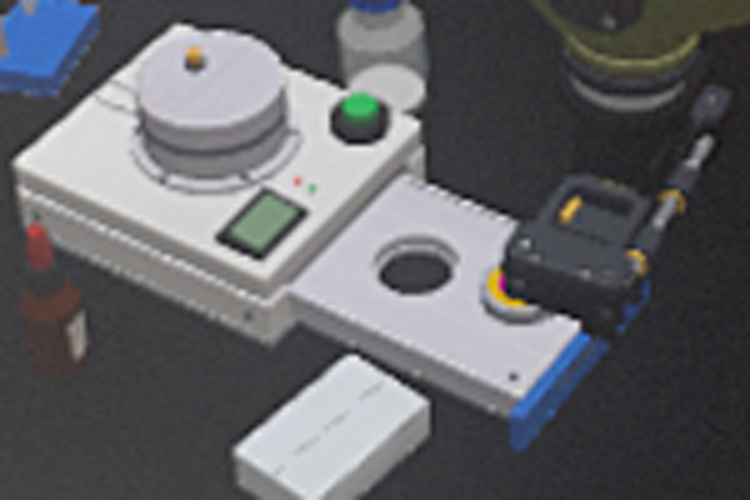

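The scene view shows the gripper behind the disc over the deck, with the well and half of the disc visible and everything else undisturbed. Pushing most of the way.

```bash
cat > st.py <<'E'
from h import *
s,A=axes();t=s["tool_pos"]+.19*A[:,1];print("tip",t.round(4),"yaw",np.degrees(np.arctan2(-A[1,2],-A[0,2])).round(2),"tilt",A[:2,1].round(3),"F",s["contact_force"].round(1))
E
python3 -m jog '[-2,4,0,0,0.32,0,0,-6,0,0.32,0,0,-6,0,0.32,0,0,-6,0,0.32,0,0,-6,0,0.32,0,0,-6,0,0.32,0,0,-6,0,0.32,0,0,-6,0,0.32,0,0,-6,0,0.32,0,0,-6,0,0.32,0,0,-6,0,0.32,0,0,-6,0,0.32,0,0,-6,0,0.32,0,0,0,0,0.32]'; python3 st.py
python3 - <<'E'
from h import *
c=camera("scene");im=c["pixels"][215:315,225:375];cv2.imwrite("pics/s3.png",cv2.resize(im,None,fx=5,fy=5,interpolation=cv2.INTER_CUBIC))
E
```

```text
time_s: 5.3
tool_pos: [0.5304, 0.0309, 0.2382]
eef_rot: [0.511, 0.509, -0.49, -0.49]
contact_force: [-0.6, -0.4, 0.8]
finger_gap: 0.0306
tip [0.5379 0.0306 0.0484] yaw -0.17 tilt [ 0.039 -0.002] F [-0.6 -0.4  0.8]
```

View pics/s3.png

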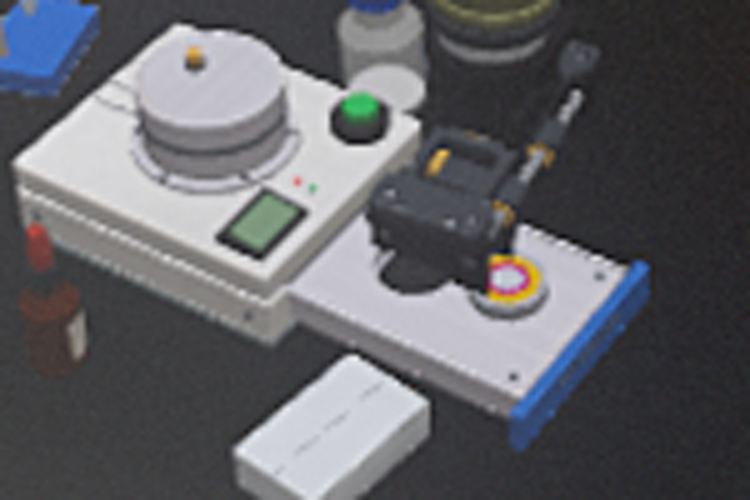

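The fingers rode up over the disc: the tool drifted upward as it tilted slightly (tip at 48 mm). The disc sits near (509,282) in the crop, hardly moved. I'll lift, go back, and descend again with downward compensation.

```bash
python3 -m jog '[0,-10,0,0,0.32,0,-10,0,0,0.32,0,0,25,0,0.32,0,0,25,0,0.32,0,0,25,0,0.32,0,0,10,0,0.32,0,0,0,0,0.32,0,0,0,0,0.32]'; python3 st.py
python3 - <<'E'
from h import *
c=camera("scene");x0,y0=300,255;im=c["pixels"][y0:300,x0:350]
H,S,V=cv2.split(cv2.cvtColor(im,cv2.COLOR_BGR2HSV))
for b in blobs(((H>20)&(H<35)|(H>140)&(H<175))&(S>90))[:3]:print(b,ray(c,(b[1]+x0,b[2]+y0),.047).round(4))
E
```

```text
time_s: 6.02
tool_pos: [0.4411, 0.0313, 0.2619]
eef_rot: [0.512, 0.51, -0.488, -0.489]
contact_force: [-1.2, -0.5, -0.6]
finger_gap: 0.0304
tip [0.4496 0.0309 0.0721] yaw -0.16 tilt [ 0.045 -0.002] F [-1.2 -0.5 -0.6]
(58, 26.0, 15.6, 20, 11, 13, 10) [0.5212 0.0321 0.047 ]
```

```bash
python3 -m jog '[0,15,0,0,0.32,0,12,0,0,0.32,0,3,0,0,0.32,0,0,0,0,0.32]'; python3 st.py; python3 -m jog '[0,1,-6,0,0.32,0,1,-6,0,0.32,0,1,-6,0,0.32,0,0,0,0,0.32]'; python3 st.py
```

```text
time_s: 6.4
tool_pos: [0.4466, 0.031, 0.2349]
eef_rot: [0.514, 0.512, -0.487, -0.487]
contact_force: [1.0, 0.8, -1.1]
finger_gap: 0.0307
tip [0.4565 0.0306 0.0452] yaw -0.16 tilt [ 0.052 -0.002] F [ 1.   0.8 -1.1]
time_s: 6.73
tool_pos: [0.4685, 0.0309, 0.2348]
eef_rot: [0.515, 0.512, -0.486, -0.486]
contact_force: [-0.0, -0.6, -0.5]
finger_gap: 0.0305
tip [0.479  0.0304 0.0451] yaw -0.16 tilt [ 0.055 -0.002] F [-0.  -0.6 -0.5]
```

```bash
python3 -m jog '[0,6,0,0,0.32,0,1.3,-6,0,0.32,0,1.3,-6,0,0.32,0,1.3,-6,0,0.32]'; python3 st.py; python3 -m jog '[0,1,-6,0,0.32,0,1,-6,0,0.32,0,1,-6,0,0.32]'; python3 st.py
```

```text
time_s: 7.07
tool_pos: [0.4887, 0.0308, 0.2257]
eef_rot: [0.515, 0.512, -0.486, -0.486]
contact_force: [-0.5, -0.3, 0.2]
finger_gap: 0.0303
tip [0.4992 0.0304 0.036 ] yaw -0.16 tilt [ 0.055 -0.002] F [-0.5 -0.3  0.2]
time_s: 7.32
tool_pos: [0.5087, 0.0296, 0.2254]
eef_rot: [0.514, 0.51, -0.489, -0.486]
contact_force: [-4.9, -3.7, 7.5]
finger_gap: 0.0307
tip [0.5179 0.0282 0.0357] yaw -0.0 tilt [ 0.049 -0.008] F [-4.9 -3.7  7.5]
```

```bash
python3 -m jog '[0,-3,0,0,0.32,0,-1,0,0,0.32]'; python3 st.py
cat > sc.py <<'E'
from h import *
import sys
c=camera("scene");x0,y0=280,225;im=c["pixels"][y0:305,x0:370]
H,S,V=cv2.split(cv2.cvtColor(im,cv2.COLOR_BGR2HSV))
for b in blobs(((H>20)&(H<35)|(H>140)&(H<175))&(S>90))[:2]:print("disc",b,ray(c,(b[1]+x0,b[2]+y0),.047).round(4))
b=blobs((H>100)&(H<125)&(S>120)&(V>60))[0];print("blue",b,ray(c,(b[1]+x0,b[2]+y0),.025).round(4))
im=c["pixels"][215:315,225:375];cv2.imwrite(f"pics/{sys.argv[1]}.png",cv2.resize(im,None,fx=5,fy=5,interpolation=cv2.INTER_CUBIC))
E
python3 sc.py s4
```

```text
time_s: 7.48
tool_pos: [0.5102, 0.0294, 0.2299]
eef_rot: [0.514, 0.51, -0.489, -0.486]
contact_force: [-0.6, -0.4, -1.1]
finger_gap: 0.0304
tip [0.5196 0.0279 0.0401] yaw -0.02 tilt [ 0.049 -0.008] F [-0.6 -0.4 -1.1]
blue (243, 55.4, 58.4, 42, 40, 28, 37) [0.4824 0.0504 0.025 ]
```

View pics/s4.png

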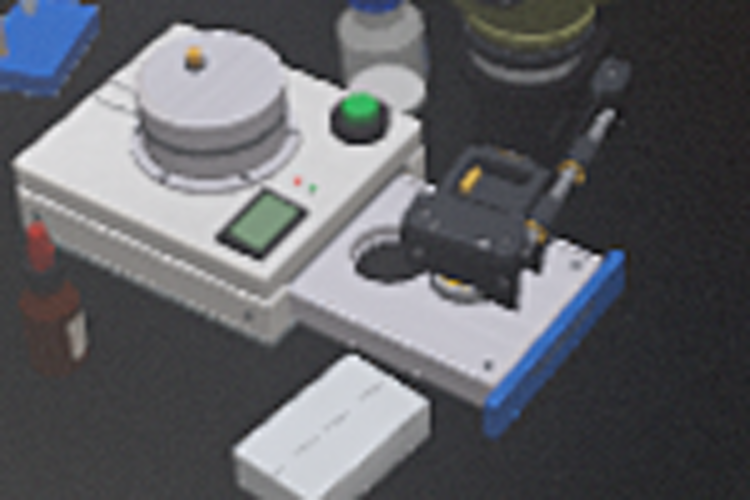

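The drawer was dragged about 17 mm inward while the tips rubbed on the deck, so it is still about 0.13 m out. The disc is under the gripper and the well now sits near (0.600, 0.028). I'll keep the tips off the deck from here.

```bash
python3 -m jog '[0,0.8,-6,0,0.32,0,0.8,-6,0,0.32,0,0.8,-6,0,0.32]'; python3 st.py;  python3 -m jog '[0,0.8,-6,0,0.32,0,0.8,-6,0,0.32]'; python3 st.py; python3 sc.py s5
```

```text
time_s: 7.78
tool_pos: [0.5282, 0.0297, 0.228]
eef_rot: [0.514, 0.51, -0.489, -0.486]
contact_force: [-1.6, -0.4, 0.7]
finger_gap: 0.0305
tip [0.5374 0.0283 0.0382] yaw -0.01 tilt [ 0.049 -0.007] F [-1.6 -0.4  0.7]
time_s: 7.95
tool_pos: [0.5415, 0.0298, 0.2267]
eef_rot: [0.514, 0.51, -0.489, -0.486]
contact_force: [-1.0, -0.3, 1.5]
finger_gap: 0.0302
tip [0.5507 0.0284 0.0369] yaw -0.01 tilt [ 0.048 -0.007] F [-1.  -0.3  1.5]
blue (241, 55.4, 58.4, 42, 40, 28, 37) [0.4824 0.0504 0.025 ]
```

```bash
python3 -m jog '[0,-2.5,0,0,0.32,0,0.3,-5,0,0.32,0,0.3,-4,0,0.32]'; python3 st.py;  python3 -m jog '[0,0.3,-4,0,0.32,0,0.3,-3,0,0.32,0,0,0,0,0.32]'; python3 st.py; python3 sc.py s6
```

```text
time_s: 8.25
tool_pos: [0.5522, 0.0298, 0.2286]
eef_rot: [0.514, 0.51, -0.489, -0.486]
contact_force: [-0.2, -0.6, -0.4]
finger_gap: 0.0302
tip [0.5615 0.0284 0.0389] yaw -0.01 tilt [ 0.049 -0.007] F [-0.2 -0.6 -0.4]
time_s: 8.5
tool_pos: [0.5607, 0.0297, 0.2286]
eef_rot: [0.514, 0.51, -0.489, -0.486]
contact_force: [-0.3, 0.2, -0.9]
finger_gap: 0.0302
tip [0.5702 0.0284 0.0388] yaw -0.02 tilt [ 0.05  -0.007] F [-0.3  0.2 -0.9]
blue (240, 55.4, 58.4, 42, 40, 28, 37) [0.4824 0.0504 0.025 ]
```

View pics/s6.png

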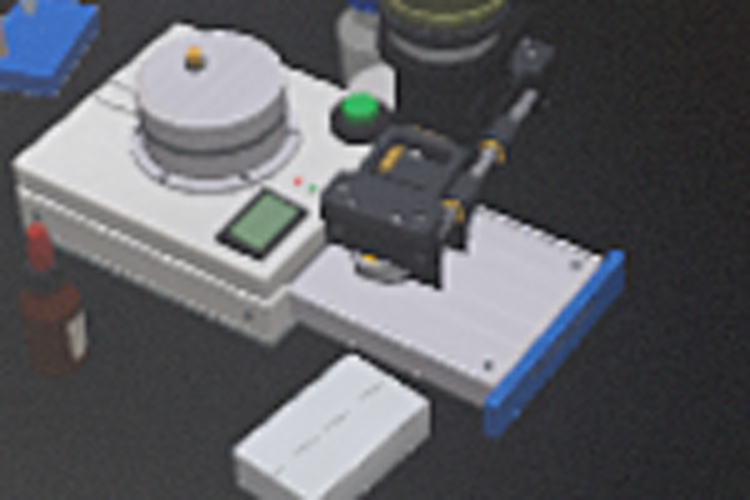

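The disc covers the well and appears still proud, so I'll continue slowly, then raise and check the colour position.

```bash
python3 -m jog '[0,0.3,-2.5,0,0.32,0,0.3,-2.5,0,0.32,0,0.2,-2,0,0.32,0,0,0,0,0.32]'; python3 st.py; python3 -m jog '[0,0.2,-2,0,0.32,0,0,0,0,0.32]'; python3 st.py
python3 - <<'E'
from h import *
c=camera("scene");x0,y0=280,225;im=c["pixels"][y0:305,x0:370]
H,S,V=cv2.split(cv2.cvtColor(im,cv2.COLOR_BGR2HSV))
for b in blobs(((H>18)&(H<35)|(H>140)&(H<175))&(S>70),3):print(b,"abs",b[1]+x0,b[2]+y0)
b=blobs((H>100)&(H<125)&(S>120)&(V>60))[0];print("blue",ray(c,(b[1]+x0,b[2]+y0),.025).round(4))
E
```

```text
time_s: 8.88
tool_pos: [0.5679, 0.0298, 0.2279]
eef_rot: [0.514, 0.51, -0.489, -0.486]
contact_force: [-0.6, -0.0, -0.3]
finger_gap: 0.0305
tip [0.5774 0.0284 0.0381] yaw -0.02 tilt [ 0.05  -0.007] F [-0.6 -0.  -0.3]
time_s: 9.05
tool_pos: [0.5702, 0.0297, 0.2278]
eef_rot: [0.514, 0.51, -0.489, -0.486]
contact_force: [-0.4, -0.9, -0.8]
finger_gap: 0.0303
tip [0.5797 0.0284 0.0381] yaw -0.02 tilt [ 0.05  -0.007] F [-0.4 -0.9 -0.8]
(16, 19.8, 42.9, 17, 41, 7, 5) abs 299.8 267.9
(12, 19.5, 20.8, 18, 19, 4, 5) abs 299.5 245.8
(9, 33.0, 30.8, 31, 29, 4, 5) abs 313.0 255.8
(4, 41.8, 20.0, 41, 19, 2, 3) abs 321.8 245.0
(4, 39.2, 17.8, 38, 17, 3, 2) abs 319.2 242.8
blue [0.4827 0.0505 0.025 ]
```

```bash
python3 -m jog '[0,-12,0,0,0.32,0,-12,0,0,0.32,0,-12,0,0,0.32,0,-2,40,0,0.32,0,-2,40,0,0.32,0,-2,40,0,0.32,0,-2,30,0,0.32,0,0,0,0,0.32,0,0,0,0,0.32]'; python3 st.py; python3 sc.py s7
python3 - <<'E'
from h import *
c=camera("scene");g=cv2.cvtColor(c["pixels"],cv2.COLOR_BGR2GRAY)
for r in range(254,280,2):print(r,g[r,285:325])
for z in(.035,.047):print(z,[proj(c,[x,.0275,z]).round(1) for x in(.590,.600,.610)])
E
```

```text
time_s: 9.85
tool_pos: [0.4146, 0.0301, 0.275]
eef_rot: [0.517, 0.513, -0.486, -0.482]
contact_force: [1.6, 0.4, 0.3]
finger_gap: 0.0305
tip [0.4263 0.0286 0.0854] yaw -0.01 tilt [ 0.062 -0.008] F [1.6 0.4 0.3]
disc (55, 22.7, 40.1, 17, 36, 13, 9) [0.5964 0.0388 0.047 ]
blue (213, 54.3, 59.8, 42, 43, 28, 34) [0.4832 0.057  0.025 ]
254 [216 211 205 213 210 208 211 212 212 194 148 135 133 118  99 151 196 200
 197 195 195 194 195 196 197 194 189 191 185 161 167 141  58  39  44  49
  53  55  56  58]
256 [125 179 217 209 209 215 214 192 146 135 135 120 101 152 200 204 199 197
 197 196 197 195 195 194 194 194 195 194 196 197 195 188 194 176 174 198
 142  61  38  44]
258 [ 72 158 212 213 211 192 148 131 136 123 110 152 197 202 199 199 199 200
 201 201 201 199 199 197 196 195 195 193 193 194 194 194 196 196 195 191
 191 188 163 186]
260 [214 221 214 192 146 134 135 127 109 154 202 207 205 197 169 164 157 154
 160 162 160 154 168 191 202 201 200 198 198 196 195 195 194 194 194 195
 195 195 196 195]
262 [217 189 148 134 135 125 109 154 198 207 197 168 152 170 182 176 159 148
 148 152 166 178 1
[... 868 characters left out ...]
98 199 198 198 197 197 196
 197 196 197 196]
274 [168 195 207 199 201 201 199 198 197 197 198 197 197 197 198 197 198 198
 197 198 198 200 199 200 199 198 197 197 197 196 198 197 197 199 199 199
 197 198 197 196]
276 [114 110 112 138 153 188 210 202 200 199 199 198 198 196 198 196 197 197
 196 198 198 198 197 196 198 199 199 199 199 197 197 196 195 196 195 198
 197 200 200 200]
278 [120 122 122 121 119 113 108 133 155 178 211 203 201 199 199 197 198 197
 197 197 196 198 197 196 198 196 197 196 197 198 200 199 198 198 197 195
 196 196 195 197]
0.035 [array([306.3, 266.2]), array([303.4, 265.3]), array([300.6, 264.4])]
0.047 [array([306.2, 263.3]), array([303.3, 262.5]), array([300.4, 261.6])]
```

The disc centre is at pixel (302.7, 265.1). That matches a face flush with the deck (predicted (303.4, 265.3) for z=35 mm, against 262.5 if proud), so it is down in the well. Now the drawer: align, descend in front of the panel.

```bash
python3 -m jog '[14,0,0,4.5,0.32,0,0,0,4.5,0.32,0,20,0,0,0.32,0,20,0,0,0.32,0,16,0,0,0.32,0,6,0,0,0.32,0,0,0,0,0.32]'; python3 st.py;python3 sc.py s8; python3 -m jog '[0,0.3,-10,0,0.32,0,0.3,-10,0,0.32,0,0.3,-6,0,0.32]'; python3 st.py
```

```text
time_s: 10.53
tool_pos: [0.4313, 0.044, 0.2182]
eef_rot: [0.558, 0.475, -0.438, -0.52]
contact_force: [-0.0, 0.5, 0.7]
finger_gap: 0.0304
tip [0.4453 0.0425 0.0288] yaw -9.51 tilt [ 0.074 -0.008] F [-0.   0.5  0.7]
disc (56, 22.6, 40.1, 17, 36, 13, 9) [0.5967 0.039  0.047 ]
blue (119, 48.3, 67.0, 42, 58, 16, 19) [0.4877 0.091  0.025 ]
time_s: 10.83
tool_pos: [0.4585, 0.0398, 0.221]
eef_rot: [0.558, 0.474, -0.439, -0.521]
contact_force: [-5.5, 1.9, -1.4]
finger_gap: 0.0304
tip [0.4721 0.0383 0.0315] yaw -9.48 tilt [ 0.072 -0.007] F [-5.5  1.9 -1.4]
```

```bash
python3 -m jog '[3,2,4,0,0.32,0,10,0,0,0.32,0,0.8,-8,0,0.32,0,0.8,-8,0,0.32,0,0.8,-8,0,0.32,0,0.8,-8,0,0.32]'; python3 st.py; python3 -m jog '[0,0.8,-8,0,0.32,0,0.8,-8,0,0.32,0,0.8,-8,0,0.32,0,0.8,-8,0,0.32]'; python3 st.py
```

```text
time_s: 11.33
tool_pos: [0.4875, 0.0388, 0.2063]
eef_rot: [0.555, 0.472, -0.442, -0.523]
contact_force: [-4.9, 0.6, 4.5]
finger_gap: 0.0304
tip [0.4993 0.0376 0.0167] yaw -9.44 tilt [ 0.062 -0.006] F [-4.9  0.6  4.5]
time_s: 11.67
tool_pos: [0.5195, 0.034, 0.2036]
eef_rot: [0.552, 0.471, -0.444, -0.526]
contact_force: [-3.7, 1.1, 4.3]
finger_gap: 0.0305
tip [0.5295 0.0331 0.0138] yaw -9.37 tilt [ 0.053 -0.005] F [-3.7  1.1  4.3]
```

```bash
python3 -m jog '[0,-1.5,-8,0,0.32,0,-1.5,-8,0,0.32,0,-1.5,-8,0,0.32,0,-1,-8,0,0.32,0,-0.5,-8,0,0.32]'; python3 st.py; python3 -m jog '[0,0,-7,0,0.32,0,0,-7,0,0.32]'; python3 st.py;  python3 -m jog '[0,0,-6,0,0.32]'; python3 st.py
```

```text
time_s: 12.08
tool_pos: [0.5562, 0.0285, 0.2042]
eef_rot: [0.546, 0.466, -0.45, -0.532]
contact_force: [-5.8, 1.8, 3.7]
finger_gap: 0.0307
tip [0.562  0.0283 0.0143] yaw -9.33 tilt [ 0.031 -0.001] F [-5.8  1.8  3.7]
time_s: 12.25
tool_pos: [0.5708, 0.0263, 0.2042]
eef_rot: [0.545, 0.465, -0.45, -0.532]
contact_force: [-4.3, 0.9, 1.9]
finger_gap: 0.0302
tip [0.5762 0.0263 0.0143] yaw -9.31 tilt [ 0.028 -0.   ] F [-4.3  0.9  1.9]
time_s: 12.33
tool_pos: [0.5772, 0.0254, 0.2042]
eef_rot: [0.545, 0.465, -0.45, -0.533]
contact_force: [-5.2, 1.8, 2.3]
finger_gap: 0.0305
tip [0.5824 0.0254 0.0143] yaw -9.31 tilt [0.027 0.   ] F [-5.2  1.8  2.3]
```

```bash
python3 -m jog '[0,0,-6,0,0.32,0,0,-6,0,0.32,0,0,-5,0,0.32]'; python3 st.py; python3 -m jog '[0,0,-4,0,0.32,0,0,-4,0,0.32]'; python3 st.py;  python3 -m jog '[0,0,-4,0,0.32]'; python3 st.py
```

```text
time_s: 12.58
tool_pos: [0.5947, 0.0228, 0.2041]
eef_rot: [0.543, 0.464, -0.452, -0.534]
contact_force: [-22.9, 3.9, 17.7]
finger_gap: 0.0306
tip [0.5987 0.0231 0.0142] yaw -9.28 tilt [0.021 0.001] F [-22.9   3.9  17.7]
time_s: 12.75
tool_pos: [0.5994, 0.0224, 0.2042]
eef_rot: [-0.536, -0.458, 0.459, 0.54]
contact_force: [-21.3, 1.8, 18.3]
finger_gap: 0.0306
tip [0.5984 0.0232 0.0142] yaw -9.14 tilt [-0.005  0.004] F [-21.3   1.8  18.3]
time_s: 12.83
tool_pos: [0.6015, 0.0222, 0.2043]
eef_rot: [-0.533, -0.455, 0.462, 0.543]
contact_force: [-19.1, 3.3, 15.4]
finger_gap: 0.0302
tip [0.5982 0.0231 0.0144] yaw -9.07 tilt [-0.017  0.005] F [-19.1   3.3  15.4]
```

Force rose to about 22 N and motion stopped at tip x=0.598, which should be home. I'll back off and verify.

```bash
python3 -m jog '[0,0,15,0,0.0,0,0,25,0,0.0,0,-30,30,0,0.0,0,-38,0,0,0,0,-38,0,0,0,0,-38,0,0,0,0,-20,0,0,0,0,0,0,0,0]'; python3 st.py
python3 - <<'E'
from h import *
c=camera("scene");im=c["pixels"][205:305,215:365];cv2.imwrite("pics/s9.png",cv2.resize(im,None,fx=5,fy=5,interpolation=cv2.INTER_CUBIC))
E
```

```text
time_s: 13.5
tool_pos: [0.5356, 0.0312, 0.376]
eef_rot: [0.539, 0.459, -0.458, -0.538]
contact_force: [0.7, 0.0, -0.2]
finger_gap: 0.0007
tip [0.536  0.0312 0.186 ] yaw -9.18 tilt [ 0.002 -0.   ] F [ 0.7  0.  -0.2]
```

View pics/s9.png

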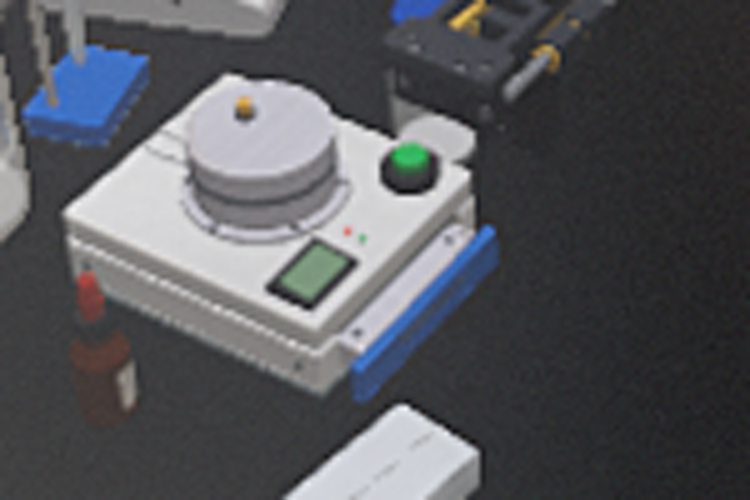

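The drawer looks home: panel close to the hood, everything else in place. Now a numeric check of the 24 mm gap and the button position.

Run:
```python
from h import *
s,A=axes()
W=[]
for n,(x0,y0,x1,y1) in dict(scene=(280,225,345,290),side=(290,230,390,310)).items():
    c=camera(n);H,S,V=cv2.split(cv2.cvtColor(c["pixels"][y0:y1,x0:x1],cv2.COLOR_BGR2HSV))
    g=blobs((H>45)&(H<85)&(S>100)&(V>60))[0];print(n,"btn",g,ray(c,(g[1]+x0,g[2]+y0),.087).round(4))
    b=blobs((H>100)&(H<125)&(S>120)&(V>60))[0];print("blue",b,ray(c,(b[1]+x0,b[2]+y0),.025).round(4))
c=camera("scene");f=lambda u,v,z:ray(c,(215+u/5-.4,205+v/5-.4),z)
cx=np.array([np.cos(np.radians(-9.3)),np.sin(np.radians(-9.3))]);cy=np.array([-cx[1],cx[0]])
for n,p in dict(panelTopL=f(355,370,.035),panelTopR=f(492,232,.035),hoodBotL=f(323,392,0.0),hoodTopR=f(470,182,.067),hoodTopL=f(317,332,.067),btn=f(410,158,.088)).items():print(n,p.round(4),(p[:2]@cx).round(4),(p[:2]@cy).round(4))
```

```text
scene btn (34, 16.6, 11.2, 13, 9, 8, 6) [ 0.6525 -0.0349  0.087 ]
blue (216, 19.7, 42.0, 5, 25, 29, 35) [0.6122 0.0299 0.025 ]
side btn (61, 13.8, 13.4, 9, 10, 10, 8) [ 0.655  -0.0353  0.087 ]
blue (163, 29.2, 46.4, 24, 27, 11, 40) [0.6144 0.0318 0.025 ]
panelTopL [0.6237 0.1012 0.035 ] 0.5991 0.2007
panelTopR [ 0.6011 -0.0443  0.035 ] 0.6003 0.0535
hoodBotL [0.6511 0.0962 0.    ] 0.627 0.2002
hoodTopR [ 0.6183 -0.0498  0.067 ] 0.6182 0.0507
hoodTopL [0.6425 0.1095 0.067 ] 0.6163 0.2119
btn [ 0.6519 -0.0339  0.088 ] 0.6488 0.0719
```

```bash
python3 -m jog '[-15,0,-36,0,0,-15,0,-36,0,0,-12,0,-36,0,0,-3,0,-10,0,0,0,0,0,0,0,0,0,0,0,0]'; python3 st.py
```

```text
time_s: 14.2
tool_pos: [0.643, -0.0336, 0.3448]
eef_rot: [-0.528, -0.449, 0.469, 0.548]
contact_force: [-0.3, -0.4, 0.4]
finger_gap: 0.0004
tip [ 0.6353 -0.0329  0.155 ] yaw -9.11 tilt [-0.04   0.004] F [-0.3 -0.4  0.4]
```

```bash
python3 -m jog '[0,0,-12,0,0,0,0,-10,0,0,0,20,0,0,0,0,18,0,0,0,0,8,0,0,0,0,0,0,0,0]'; python3 st.py
```

```text
time_s: 14.7
tool_pos: [0.6588, -0.0332, 0.2917]
eef_rot: [-0.524, -0.447, 0.471, 0.55]
contact_force: [0.0, 0.4, -0.8]
finger_gap: 0.0006
tip [ 0.6494 -0.0322  0.1019] yaw -8.93 tilt [-0.049  0.006] F [ 0.   0.4 -0.8]
```

```bash
python3 -m jog '[-3,0,-6,0,0,0,5,0,0,0,0,4,0,0,0]'; python3 st.py; python3 -m jog '[0,4,0,0,0,0,3,0,0,0]'; python3 st.py;  python3 -m jog '[0,3,0,0,0,0,3,0,0,0]'; python3 st.py
```

```text
time_s: 14.95
tool_pos: [0.6638, -0.0364, 0.2838]
eef_rot: [-0.525, -0.448, 0.471, 0.549]
contact_force: [0.0, 1.1, -0.5]
finger_gap: 0.0005
tip [ 0.6548 -0.0354  0.094 ] yaw -8.85 tilt [-0.048  0.005] F [ 0.   1.1 -0.5]
time_s: 15.12
tool_pos: [0.6639, -0.0364, 0.2777]
eef_rot: [-0.525, -0.449, 0.471, 0.549]
contact_force: [-0.9, 0.5, 1.5]
finger_gap: 0.0004
tip [ 0.6553 -0.0355  0.0879] yaw -8.86 tilt [-0.045  0.005] F [-0.9  0.5  1.5]
time_s: 15.28
tool_pos: [0.6639, -0.0365, 0.2731]
eef_rot: [-0.525, -0.449, 0.471, 0.549]
contact_force: [-4.9, 0.1, 18.1]
finger_gap: 0.0006
tip [ 0.6555 -0.0355  0.0833] yaw -8.87 tilt [-0.045  0.005] F [-4.9  0.1 18.1]
```

The button has bottomed out at 18 N with about 5 mm of travel. I'll hold briefly, then release and retreat.

```bash
python3 -m jog '[0,2,0,0,0,0,2,0,0,0]'; python3 st.py; python3 -m jog '[0,-20,0,0,0,0,-35,0,0,0,0,-38,0,0,0,0,-38,0,0,0,0,-20,30,0,0,0,0,30,0,0,0,0,0,0,0,0,0,0,0,0]'; python3 st.py
python3 - <<'E'
from h import *
for n,(x0,y0,x1,y1) in dict(scene=(280,225,345,290),side=(290,230,390,310)).items():
    c=camera(n);H,S,V=cv2.split(cv2.cvtColor(c["pixels"][y0:y1,x0:x1],cv2.COLOR_BGR2HSV))
    for nm,m,z in(("btn",(H>45)&(H<85)&(S>100)&(V>60),.087),("blue",(H>100)&(H<125)&(S>120)&(V>60),.025)):
        for g in blobs(m)[:1]:print(n,nm,g,ray(c,(g[1]+x0,g[2]+y0),z).round(4))
E
```

```text
time_s: 15.45
tool_pos: [0.6641, -0.0364, 0.2734]
eef_rot: [-0.525, -0.449, 0.471, 0.549]
contact_force: [-5.1, 1.4, 8.4]
finger_gap: 0.0008
tip [ 0.6555 -0.0355  0.0836] yaw -8.86 tilt [-0.045  0.005] F [-5.1  1.4  8.4]
time_s: 16.12
tool_pos: [0.6104, -0.0281, 0.4326]
eef_rot: [-0.526, -0.449, 0.471, 0.549]
contact_force: [-0.9, -0.2, -0.1]
finger_gap: 0.0006
tip [ 0.6019 -0.0272  0.2428] yaw -8.89 tilt [-0.045  0.005] F [-0.9 -0.2 -0.1]
scene btn (34, 16.6, 11.2, 13, 9, 8, 6) [ 0.6525 -0.0349  0.087 ]
scene blue (213, 19.8, 41.8, 5, 25, 29, 35) [0.6124 0.029  0.025 ]
side btn (63, 13.9, 13.4, 9, 10, 10, 8) [ 0.6547 -0.0353  0.087 ]
side blue (165, 29.2, 46.3, 24, 27, 11, 40) [0.6144 0.0313 0.025 ]
```

```bash
python3 -c "
from plant import *
print(close_job())"
```

```text
the job is handed in; nothing more can be done
None
```

The job is handed in at about 16 s. The disc is in the well, the drawer is pushed home, the start button was pressed and released, and the arm is clear of everything. No verdict was reported.

**Disc:** After the push it measured flush with the deck, at pixel (302.7, 265.1) in the scene camera. I expected (303.4, 265.3) if it was seated in the well, and row 262.5 if it was still standing proud. Once the drawer closed, the hood hid the disc, so I could not check it again.

**Drawer:** It stopped hard at about 22 N and the fingertips did not move over the next three rows. Total panel travel was about 0.15 m, which fits the stated start range. I measured 17–27 mm between panel and hood, where 24 mm means home. That is too coarse to prove the 3 mm limit on its own, so I relied on the hard stop.

**Button:** It bottomed out at 18 N with the fingertip about 4.5 mm below the button's nominal top height. After release it looked the same as before in both views.

**What went wrong on the way:**
- **First push:** the fingers rode up over the disc because the tool drifted upward, moving it only about 9 mm.
- **Second push:** the fingertips rubbed the deck and dragged the drawer about 17 mm inward. By my estimate it was still about 0.13 m out when the disc dropped, above the 0.1 m limit.

The bottles and boxes looked untouched in the last picture I viewed, taken before the button press. That crop did not show the tape dispenser, the red carton or the tip box.

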